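# Stow the scoop pan rim-down and shut the weights box

### The job

Take the brass scoop pan off its easel and lay it rim-down (mouth down, flat bottom up) in its hollow in the black tin weights box, setting it down rather than dropping it. Let go, then press on the pan's upturned bottom with the fingers to make sure it is fully home; then swing the box lid shut and press firmly down on it until it is fully closed. Leave everything else on the counter and in the box where it is.

Things in the scene. Friction and masses are not known exactly. Their poses are not given: they have to be found in the camera images.
- pan_former (a point): Centre of the top of a raised block on the seat, 80 (x) by 28 (y) mm and 14 mm high, that enters the mouth of the pan; the pan cannot sit low enough mouth-up.
- pan_mouth (a point): Centre of the pan's rim plane, 30 mm along z from its origin; axes as the pan. Its long sides (64 mm apart, 30 mm deep) are free to grip above the lowest 20 mm as it stands.
- scoop_pan: Open rectangular brass pan, 120 mm long (x), 64 wide (y), 30 deep (z), walls 6, bottom 5 mm, 0.25 to 0.5 kg; both ends alike. Origin: centre of the outer face of its bottom; z points out through its mouth. At the start it stands on one short end on the easel, x pointing up, mouth away from the robot and leaning over, z 110 degrees from upright; a 70 degree turn about its y brings z straight down.
- easel: Fixed easel, base 125 x 100 x 6 mm. Origin at table level under the pan's origin; its y is the pan's y, its x points away from the rest. A rest 40 mm wide on the side away from the robot, leaning 20 degrees that way, bears on the rim up to the pan's top; its lower end is on a ledge between side cheeks (3 mm play each side, 14 mm high). Lift the pan upward or away from the rest.
- weights_box: Fixed black tin box, base 150 mm (x) by 264 mm (y), walls 5 mm thick and 36 mm high. Origin at the centre of its underside at table level; x points to the hinge side (towards the robot), z up. The pan's hollow is on the +y half, two brass weights sit in round holes in the -y half.
- pan_hollow (a point): Centre of the hollow's seat, 20 mm above the table, axes as the box; the pan's rim must rest on this level, its bottom then 30 mm above. 126 mm along x, 70 along y; walls rise 16 mm above the seat: across both x ends, and along the sides only from x = -63 to -46 and 20 to 63 mm. Elsewhere the sides open on finger wells at least 35 mm wide, their floor 15 mm below the seat.
- box_lid (a joint): Lid angle in rad: 0 shut, about 1.6 to 1.75 at the start (standing open, leaning towards the robot). The hinge is stiff (0.3 N m friction): the lid stays where it is put, and must be pushed all the way down.
- lid_hinge (a point): Middle of the lid's hinge line, which runs along the box's y at the box's +x edge, 36 mm above the table. The axes turn with the lid and are those of the box when it is shut.
- lid_tab (a point): Middle of the front edge of the brass thumb tab (16 mm long, 50 wide, 4 thick) on the lid's free edge, 165 mm from the hinge. The lid is a shallow tin cover 150 x 264 mm; its outer face is 26 mm above the hinge line when shut (62 above the table), with a 22 mm rim around the inside. Open, its outer face looks to the robot.
- brass_weight0: Knobbed brass weight, 40 mm across, 33 mm tall, in the box; origin under its centre. Leave alone.
- brass_weight1: The second such weight in the box. Leave alone.
- bell_weight_a: Black cast iron bell weight, 82 mm across, 91 mm tall, left side of the counter; origin under its centre. Leave alone.
- bell_weight_b: The like bell weight on the right side. Leave alone.
- inkwell: Green glass inkwell, 68 mm across, 56 mm tall; origin under its centre. Leave alone.
- date_stamp: Turned wooden hand stamp standing upright, 40 mm across, 88 mm tall; origin under its centre. Leave alone.
- spring_balance: Nickel spring balance with a hook, lying flat, 30 mm x 240 mm (its y), 16 mm thick. Leave alone.
- parcel: Brown tied parcel, 170 x 100 x 70 mm; origin under its centre. Leave alone.
Mind the look-alikes: they are no part of the job. Several things have the shape of the scoop_pan; the one meant has the colours described above.

How it is judged:
On the way, in this order (a step that is already met when the one before it is completed fails the run):
1. the pan lies rim-down in or on its hollow, let go (angle between scoop_pan's own z axis and vertical above 2.7 rad and horizontal distance between scoop_pan and pan_hollow below 0.02 m and z of scoop_pan in the frame of pan_hollow below 0.055 m and contact force between the fingers and scoop_pan below 0.3 N and value of joint box_lid above 0.8 rad), for 0.2 s.
2. the fingers press on the pan in its hollow with more than 3 N (angle between scoop_pan's own z axis and vertical above 3.05 rad and horizontal distance between scoop_pan and pan_hollow below 0.007 m and z of scoop_pan in the frame of pan_hollow between 0.026 and 0.0335 m and angle between the x axis of scoop_pan and the x axis of weights_box, either way round below 0.1 rad and contact force between the fingers and scoop_pan above 3 N), for 0.1 s.
3. the lid is fully shut and pressed down with more than 3 N (value of joint box_lid below 0.025 rad and contact force between the fingers and box_lid above 3 N), for 0.1 s.
At the end, for the whole second after the job is handed in: The pan is at rest rim-down in its hollow: its z axis within 5 degrees of straight down, its centre within 7 mm of the hollow's centre, its upturned bottom 26 to 33.5 mm above the seat, its long axis within 0.1 rad of the box's x; the lid is shut to within 0.03 rad; everything is released (angle between scoop_pan's own z axis and vertical above 3.05 rad and horizontal distance between scoop_pan and pan_hollow below 0.007 m and z of scoop_pan in the frame of pan_hollow between 0.026 and 0.0335 m and angle between the x axis of scoop_pan and the x axis of weights_box, either way round below 0.1 rad and value of joint box_lid below 0.03 rad and linear speed of scoop_pan below 0.02 m/s); the robot touches nothing.
It fails at once if the pan is dropped: it moves freely at more than 0.8 m/s (linear speed of scoop_pan above 0.8 m/s and contact force between the fingers and scoop_pan below 0.3 N).
It fails at once if another thing on the counter or in the box is moved by more than 25 mm or tipped over (distance of any of brass_weight0, brass_weight1, bell_weight_a, bell_weight_b, inkwell, date_stamp, spring_balance, parcel from where it was at the start of the episode above 0.025 m or angle between any of brass_weight0, brass_weight1, bell_weight_a, bell_weight_b, inkwell, date_stamp, spring_balance, parcel's own z axis and vertical above 0.5 rad).
It also fails if it takes over 64 s, if anything falls off the work surface, if the arm or the gripper's body presses on something with over 40 N, if the wrist force passes 120 N, or if a joint passes its speed limit or range.

### The arm

A 6-joint arm with a two-finger parallel gripper is mounted at the origin on the work surface. World frame = base frame: x ahead of the robot, y to its left, z up, the work surface at z = 0. Lengths are in m, angles in rad, forces in N, time in s.
With the tool pointing down it reaches from about 0.4 to 0.825 m from the base axis. Payload 7 kg.
Tool frame: the origin (TCP) lies on the centre line of the jaws, within the pads' length; the fingertips stand 22 mm ahead of it and the grasp point (between the pads) lies 3 mm ahead of it; z points along the fingers, y is the line along which they close (so a half turn about z gives the same grasp; the last joint's range is limited). The gripper opens to 88 mm and grips with 3 to 60 N. Pads are 19 mm wide; open, the fingers measure 130 mm over their backs; the gripper's body (78 mm by 193 mm) begins 47 mm behind the grasp point.
Start: joints at [1.423, 0.359, 0.012, 0, -1.224, -0.288], TCP at [0.285, 0.612, 0.249] pointing down, gripper open.
Joint ranges: [-3.07, 3.07], [-1.43, 2.12], [-1.02, 1.25], [-3.03, 1.67], [-3.05, -0], [-3.03, 3.03]. Speed limits (rad/s): [2.39, 2.39, 3.01, 3.14, 3.14, 3.14].

### API

Orientations are given as [roll, pitch, yaw] about the fixed x, y, z axes, in that order (R = Rz(yaw) Ry(pitch) Rx(roll)).
In Python, from station import arm gives the robot as it stands.
- The arm moves only by the tool arm_command, never from a script. Its argument "series" is one flat list of numbers, 7 for each row, row after row: the turn, a rotation vector about the tool's x, y, z each as a share of 90 degrees, from -1 to 1, then the shift along the tool's x, y, z each as a share of 0.1 m, from -1 to 1, then the opening, from 0 (shut) to 1 (fully open). A call has 1 to 8 rows; each row is the pose to reach, as a shift and turn from the pose commanded when the call began, along the tool's axes at that moment; what a row does not reach only later rows make up. A row lasts 1/8 s, in which the tool goes at most 62.5 mm and 10.7 degrees, less where a joint would pass 70% of its speed; a pose out of reach is approached as far as the arm can. A call with a number of a shift or a turn outside -1 to 1 is refused whole. A call with a gripper value outside its range is refused whole. The fingers move at their own pace and stop on an object; "force" is the grip in N (left out, the last holds). Time passes only in rows, so rows that repeat a pose let the fingers close. It gives the time, the measured TCP pose, the force, the opening and the grip force at its end, in the units of the state.
- arm.get_state(): the state, without advancing time (a new reading comes with each control period).
- arm.grab_frame(name): name is "scene" or "top"; returns the picture (384x512x3 uint8, blue, green, red); there is no depth.
- arm.camera_model(name): a dict with "fovy" (degrees; the focal length in pixels is half the picture's height over the tangent of half this angle, whatever the lens; pixels are square), "cx", "cy" (the principal point, pixels), "D" ([k1, k2, p1, p2, k3] as OpenCV has them; the pictures are not rectified), "pose" (4x4, takes a point from camera to world coordinates). Camera axes: x right, y down, z forward; pixel columns grow to the right and rows downward; lengths in m; the calibration is good to about 2 mm. A picture is of the moment at which its call begins. camera_model takes no time and is no camera call.
- arm.job_done(): hands the job in; it is judged then, once.
The state is a dict: "t": time; "q": joint angles; "qd": joint speeds; "joint_efforts": joint torques, N m; "eef_pos": TCP position; "ee_rot": TCP orientation; "force": force on the tool from outside, world axes, zero at the start; "moment": the same for the moment, N m; "width": finger opening in m; "gripper_force": force on a finger pad.
Only numpy, scipy, OpenCV 4.12 (cv2) and the standard library are available. Lean on these libraries where they do the work, as an engineer would, in place of code of your own. Each camera call takes 0.05 s, during which the arm holds its last target. There are 200 camera calls.

## Working session

There is one attempt and no reset: what is moved stays moved. The work goes in short steps, Python scripts to look and compute and a tool call to move; the robot and the scene stay as the last step left them, time stands still between calls to the robot, and variables do not carry over. Pictures are saved under pics/ and viewed, at most 10 in all, crops included, and the job is handed in when it is done.

Besides the shell and the picture viewer there is one more tool, called after "Call:" as name(argument=value, ...), one argument or row to a line, values as JSON. arm_command: Moves the arm, as the interface text tells. Its arguments: {"type":"object","properties":{"series":{"type":"array"},"force":{"type":"number"}},"required":["series"]}

```bash
mkdir -p pics; ls
python3 - <<'E'
from station import arm
import cv2,numpy as np
for n in("scene","top"):
    cv2.imwrite(f"pics/{n}0.png",arm.grab_frame(n)); m=arm.camera_model(n); print(n,m["fovy"],m["cx"],m["cy"],m["D"],np.round(m["pose"],3).tolist())
s=arm.get_state();print(s)
E
```

```text
pics
scene 56.57932359444634 256.3371258324139 186.70310272633867 [-0.00996594  0.          0.          0.          0.        ] [[0.682, 0.42, -0.599, 1.226], [0.731, -0.365, 0.577, -0.648], [0.024, -0.831, -0.556, 0.719], [0.0, 0.0, 0.0, 1.0]]
top 50.536617389281304 250.70094671800737 191.0633324226414 [-0.12582895  0.          0.          0.          0.        ] [[-0.013, -0.997, 0.08, 0.439], [-1.0, 0.014, 0.017, -0.006], [-0.018, -0.08, -0.997, 1.453], [0.0, 0.0, 0.0, 1.0]]
{'t': 0.1, 'q': array([ 1.42311425e+00,  3.59321261e-01,  1.11424149e-02, -3.02845602e-04,
       -1.22412756e+00, -2.88104917e-01]), 'qd': array([ 0.00057781, -0.002238  ,  0.00186586,  0.00160126, -0.00127992,
       -0.00110382]), 'joint_efforts': array([ 4.25221219e-05, -5.84164417e+01,  2.93752116e+01,  7.01537937e+00,
        1.01960273e-02, -5.06822948e-05]), 'eef_pos': array([0.28478149, 0.61152262, 0.24771   ]), 'ee_rot': array([ 3.14006391e+00, -1.56131184e-04, -4.35889983e-01]), 'force': array([-0.31085086,  0.43424794, -0.60482502]), 'moment': array([-0.01197196,  0.01581254, -0.07551438]), 'gripper_force': 0.0, 'width': 0.08726322427279376}
```

View pics/scene0.png

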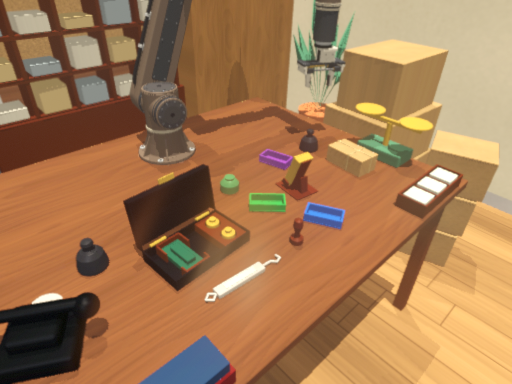

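View pics/top0.png

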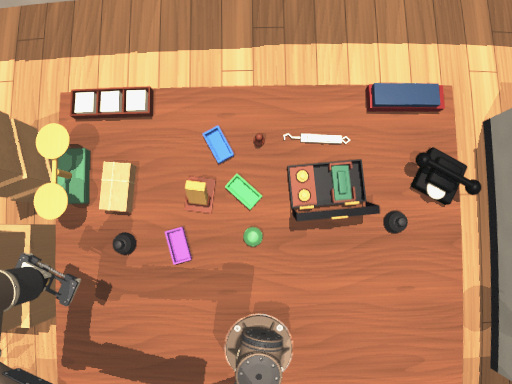

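Run:
```python
import cv2,numpy as np
def c(n,x,y,w,h):
    im=cv2.imread(f"pics/{n}0.png")[y:y+h,x:x+w]; im=cv2.resize(im,(400,300),interpolation=cv2.INTER_CUBIC)
    for k in range(0,w,10): cv2.line(im,(int(k*400/w),0),(int(k*400/w),8 if k%50 else 16),(255,255,255),1)
    for k in range(0,h,10): cv2.line(im,(0,int(k*300/h)),(8 if k%50 else 16,int(k*300/h)),(255,255,255),1)
    return im
a=np.vstack([np.hstack([c("top",170,165,60,45+15-15),c("scene",265,145,64,48)]),np.hstack([c("top",280,150,104,78),c("scene",120,165,140,105)])])
cv2.imwrite("pics/crops.png",a)
```

```text
(no output)
```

View pics/crops.png

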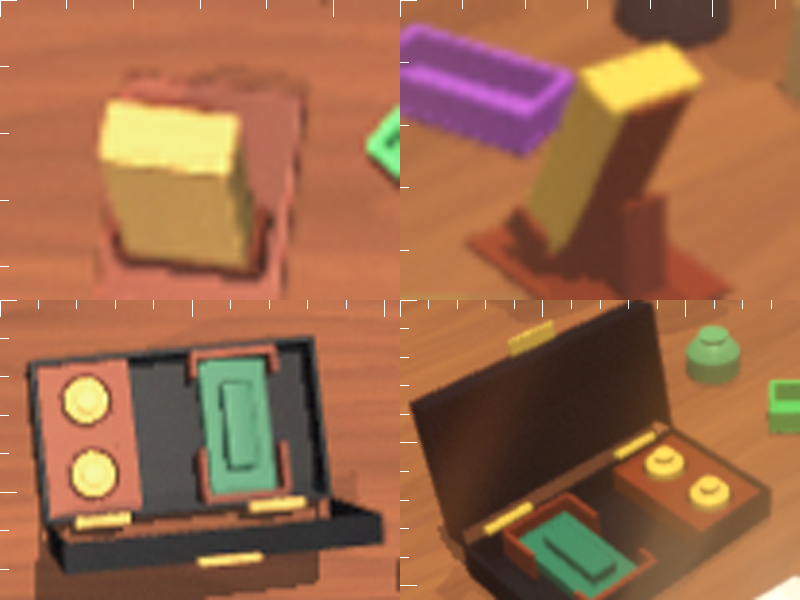

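Scene: the pans with the shape are purple (top 178,245), green (243,191), blue (218,145) lying on the counter and the brass one standing on the easel (top 197,190; scene 298,172). The brass one on the easel fits, as the crop confirms. The box's hollow (green seat with the former) is at about top (343,182). I'll enlarge the box further.

Run:
```python
import cv2,numpy as np
def c(n,x,y,w,h,s):
    im=cv2.imread(f"pics/{n}0.png")[y:y+h,x:x+w]; im=cv2.resize(im,None,fx=s,fy=s,interpolation=cv2.INTER_CUBIC)
    im=np.clip((im/255.)**.6*255,0,255).astype(np.uint8)
    for k in range(0,w,10): cv2.line(im,(k*s,0),(k*s,8 if k%50 else 16),(255,255,255),1)
    for k in range(0,h,10): cv2.line(im,(0,k*s),(8 if k%50 else 16,k*s),(255,255,255),1)
    return im
a=np.hstack([c("top",284,155,50,75,8),c("top",334,155,50,75,8)])
b=c("scene",125,168,132,118,5) 
cv2.imwrite("pics/c1.png",a);cv2.imwrite("pics/c2.png",b);print(a.shape,b.shape)
```

```text
(600, 800, 3) (590, 660, 3)
```

View pics/c1.png

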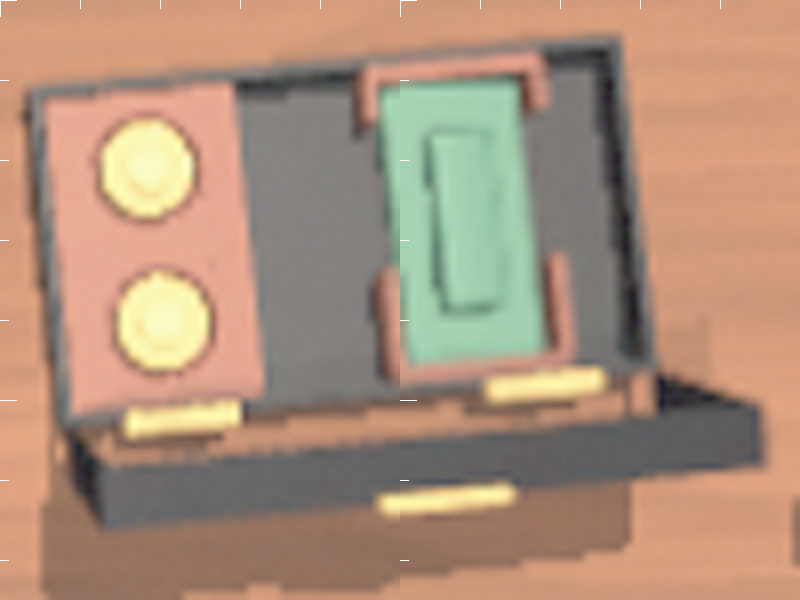

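View pics/c2.png

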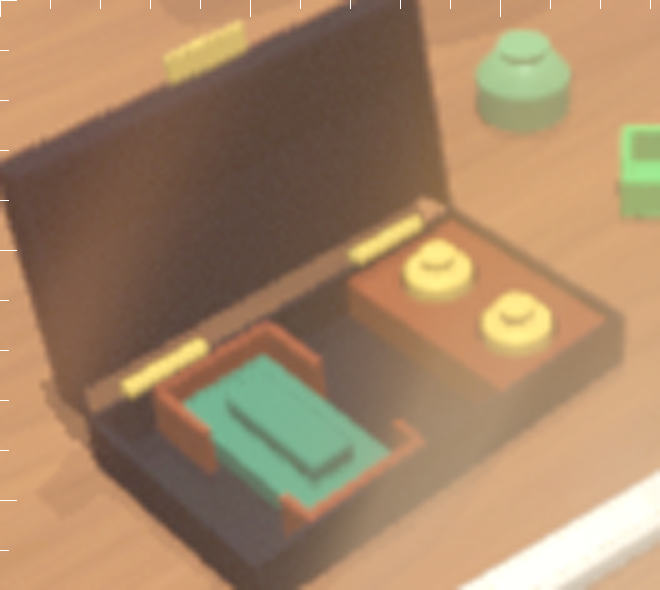

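```bash
cat > h.py <<'E'
import numpy as np,cv2
from station import arm
from scipy.spatial.transform import Rotation as R
from scipy.optimize import least_squares
CM={n:arm.camera_model(n) for n in("scene","top")}
def proj(n,P):
    m=CM[n];T=np.linalg.inv(m["pose"]);f=192/np.tan(np.radians(m["fovy"])/2)
    K=np.array([[f,0,m["cx"]],[0,f,m["cy"]],[0,0,1]])
    return cv2.projectPoints(np.array(P,float).reshape(-1,3),cv2.Rodrigues(T[:3,:3])[0],T[:3,3],K,np.array(m["D"],float))[0][:,0]
E
python3 - <<'E'
from h import *
def px(l,s,o,off=(0,0)): return (np.array(l,float)-off+.5)/s-.5+np.array(o)
# pan
Pt=np.array([[60,-32,30],[60,32,30],[60,-32,0],[60,32,0],[-60,-32,0],[-60,32,0]])/1e3
It=px([[108,102],[240,115],[100,158],[233,175],[120,252],[248,268]],6.667,(170,165))
Ps=np.array([[60,32,0],[60,32,30],[60,-32,30],[60,-32,0]])/1e3
Is=px([[582,75],[618,113],[702,80],[665,43]],6.25,(265,145),(400,0))
Rp=np.array([[-.3420,0,-.9397],[0,1,0],[.9397,0,-.3420]])
def fp(p,full=0):
    M=R.from_euler("z",p[3]).as_matrix()@Rp
    r=lambda n,P,I:(proj(n,P@M.T+p[:3])-I)
    a,b=r("top",Pt,It),r("scene",Ps,Is)
    return (a,b) if full else np.r_[a.ravel(),b.ravel()]
s=least_squares(fp,[.5,.2,.08,np.pi],loss="soft_l1");print("pan",np.round(s.x,4));print(*[np.round(v,1).tolist() for v in fp(s.x,1)])
Bt=np.array([[-75,-132,36],[-75,132,36],[75,-132,36],[75,132,36]])/1e3
BI=px([[28,90],[620,38],[68,428],[657,360]],8,(284,155))
Bs=Bt; BIs=px([[622,318],[260,570],[432,202],[90,425]],5,(125,168))
F=np.array([[-40,-14,34],[-40,14,34],[40,14,34],[40,-14,34]])/1e3
FI=px([[434,132],[492,130],[503,303],[447,308]],8,(284,155)); FIs=px([[352,450],[315,468],[228,393],[262,370]],5,(125,168))
S=np.array([[-63,-35,20],[-63,35,20],[63,35,20],[63,-35,20]])/1e3
SI=px([[380,88],[520,80],[547,350],[407,363]],8,(284,155)); SIs=px([[388,457],[300,510],[185,400],[262,355]],5,(125,168))
def fb(p,full=0):
    M=R.from_euler("z",p[3]).as_matrix(); o=p[:3]; h=np.array([p[4],p[5],0]);dz=np.array([0,0,p[6]])
    r=lambda n,P,I:(proj(n,P@M.T+o)-I)
    L=[r("top",Bt,BI),r("scene",Bs,BIs),r("top",F+h+dz,FI),r("scene",F+h+dz,FIs),r("top",S+h+dz,SI),r("scene",S+h+dz,SIs)]
    return L if full else np.concatenate(L).ravel()
s=least_squares(fb,[.5,-.2,0,np.pi,0,.06,0],loss="soft_l1");p=s.x;print("box",np.round(p,4))
for v in fb(p,1):print(np.round(v,1).tolist())
M=R.from_euler("z",p[3]).as_matrix();print("hollow",M@[p[4],p[5],.02+p[6]]+p[:3])
# lid
TI=px([[447,500]],8,(284,155));TS=px([[165,60],[243,22],[204,41]],5,(125,168))
def fl(q):
    th,z=q;c,s_=np.cos(th),np.sin(th)
    P=np.array([[-165,y,z*1e3] for y in(25,-25,0)])/1e3
    # rotate about +y by th lifts -x end
    Q=P@R.from_euler("y",th).as_matrix().T+[.075,0,.036]
    W=Q@M.T+p[:3]; return np.r_[(proj("top",W[2:])-TI).ravel(),(proj("scene",W)-TS).ravel()]
s=least_squares(fl,[1.65,0.01]);print("lid",s.x,np.round(s.fun,1))
E
```

```text
pan [0.5332 0.2041 0.0834 3.0224]
[[-0.0, -0.0], [-0.6, 0.0], [-0.4, -0.2], [-1.0, -0.7], [1.0, -0.0], [-0.3, -0.5]] [[-0.7, -0.1], [-1.1, 0.0], [-0.6, 0.1], [0.0, 0.1]]
box [ 5.7780e-01 -2.4800e-01 -4.1000e-03  3.2295e+00  1.1000e-03  5.5300e-02
  2.4000e-03]
[[-0.3, -0.2], [-0.5, -1.1], [-0.6, -0.0], [0.1, 0.7]]
[[-0.1, -0.5], [-0.8, 0.3], [3.0, 1.1], [-1.4, -0.4]]
[[-1.1, -0.2], [-0.6, -0.8], [0.8, 0.1], [-0.1, 0.3]]
[[-0.2, -2.2], [-1.1, -0.3], [-2.2, 0.2], [-0.8, -0.3]]
[[-1.7, -0.0], [0.1, -1.0], [1.0, 0.3], [-0.9, 0.7]]
[[4.6, 0.3], [1.6, 4.0], [-4.3, 2.3], [0.7, -1.0]]
hollow [ 0.58155224 -0.30325777  0.01837633]
lid [1.60041687 0.03907422] [ 0.2 -1.3 -0.5 -0.2 -1.   0.5 -0.6  0.1]
```

```bash
cat >> h.py <<'E'
RP=np.array([[-.3420,0,-.9397],[0,1,0],[.9397,0,-.3420]])
PAN=np.array([.5332,.2041,.0834]);PY=3.0224
def toolR(yaw,tilt):  # tilt: degrees the tool leans outward from straight down (z = a sin + down cos)
    return R.from_euler("z",yaw)*R.from_euler("y",-np.radians(tilt))*R.from_euler("x",np.pi)
def share(p,Rt,s=None):
    s=s or arm.get_state();R0=R.from_euler("xyz",s["ee_rot"])
    d=R0.inv().apply(np.array(p)-s["eef_pos"])/.1;w=(R0.inv()*Rt).as_rotvec()/(np.pi/2)
    print("turn",np.round(w,3),"shift",np.round(d,3))
def st():
    s=arm.get_state();print("t%.2f"%s["t"],"q",np.round(s["q"],2),"p",np.round(s["eef_pos"],4),"rpy",np.round(s["ee_rot"],3),"F",np.round(s["force"],1),"w%.4f g%.1f"%(s["width"],s["gripper_force"]))
E
python3 - <<'E'
from h import *
Rt=toolR(PY-np.pi,45);M=R.from_euler("z",PY).as_matrix()@RP
g=PAN+M@[.015,0,.015]; z=Rt.as_matrix()[:,2];print("z",z,"x",Rt.as_matrix()[:,0],g)
for b in(.1,0): print(g-z*(.003+b))
share(g-z*.103,Rt)
share([.40,.36,.25],Rt)
E
```

```text
z [ 0.70208983 -0.08408251 -0.70710678] x [ 0.70208983 -0.08408251  0.70710678] [0.55228909 0.20181388 0.0923655 ]
[0.47997384 0.21047438 0.1651975 ]
[0.55018282 0.20206613 0.09448682]
turn [ 0.08   0.496 -0.191] shift [3.463 2.81  0.83 ]
turn [ 0.08   0.496 -0.191] shift [ 2.106  1.794 -0.02 ]
```

Call:
arm_command(
  series=[0.04,0.25,-0.1,1,0.81,0,1,0.04,0.25,-0.1,1,0.81,0,1,0.04,0.25,-0.1,1,0.81,0,1,0.04,0.25,-0.1,1,0.81,0,1,0.04,0.25,-0.1,1,0.81,0,1],
)

```text
t: 0.72
eef_pos: [0.3414, 0.4975, 0.2491]
ee_rot: [-3.107, -0.394, -0.284]
force: [-0.0, 0.1, -0.0]
width: 0.0879
gripper_force: 0.0
```

Run:
```python
from h import *
st(); share([.44,.29,.23],toolR(PY-np.pi,45))
```

```text
t0.72 q [ 1.5   0.19 -0.46  0.46 -1.03 -0.48] p [0.3414 0.4975 0.2491] rpy [-3.107 -0.394 -0.284] F [-0.   0.1 -0. ] w0.0879 g0.0
turn [ 0.037  0.247 -0.092] shift [1.338 1.741 0.704]
```

Call:
arm_command(
  series=[0.02,0.125,-0.05,0.6,0.85,0.35,1,0.02,0.125,-0.05,0.6,0.85,0.35,1,0.02,0.125,-0.05,0.6,0.85,0.35,1,0.02,0.125,-0.05,0.6,0.85,0.35,1],
)

```text
t: 1.23
eef_pos: [0.3856, 0.3978, 0.2378]
ee_rot: [-3.113, -0.594, -0.203]
force: [1.0, -0.1, -0.0]
width: 0.0875
gripper_force: 0.0
```

Run:
```python
from h import *
st(); share([.44,.29,.23],toolR(PY-np.pi,45))
```

```text
t1.23 q [ 1.45  0.07 -0.8   0.8  -0.9  -0.64] p [0.3856 0.3978 0.2378] rpy [-3.113 -0.594 -0.203] F [ 1.  -0.1 -0. ] w0.0875 g0.0
turn [ 0.016  0.121 -0.043] shift [0.578 0.959 0.458]
```

```bash
cat > kin.py <<'E'
from h import *
# FK: az=q1-o ; shoulder (a1,d1); upper arm L2 at q2 from vertical; forearm (a3 perpendicular, L3) at phi=q2-q3 below horizontal; wrist spherical; tool d6
def wrist(k,q):
    o,a1,d1,L2,a3,L3,d6=k;az=q[0]-o;ph=q[1]-q[2]
    r=a1+L2*np.sin(q[1])+a3*np.sin(ph)+L3*np.cos(ph);z=d1+L2*np.cos(q[1])+a3*np.cos(ph)-L3*np.sin(ph)
    return np.array([r*np.cos(az),r*np.sin(az),z])
E
python3 - <<'E'
from kin import *
D=[([1.42311,.35932,.01114],[.28478,.61152,.24771],[3.14006,-.00016,-.43589]),
([1.5,.19,-.46],[.3414,.4975,.2491],[-3.107,-.394,-.284]),([1.45,.07,-.80],[.3856,.3978,.2378],[-3.113,-.594,-.203])]
def f(k): return np.r_[np.concatenate([wrist(k,q)-(np.array(p)-k[6]*R.from_euler("xyz",e).as_matrix()[:,2]) for q,p,e in D]),(k[1]-.05)*.01,k[4]*.01,(k[3]-.4)*.003]
s=least_squares(f,[.288,.05,.35,.4,0.05,.4,.36]);print(np.round(s.x,3),np.round(s.fun,4))
E
```

```text
[ 0.291  0.116 -0.494  0.978  0.253  0.137  0.365] [ 0.0015 -0.0008  0.0002 -0.0044  0.0019 -0.0006  0.003  -0.0015  0.0004
  0.0007  0.0025  0.0017]
```

Run:
```python
from h import *
share([.468,.30,.24],toolR(PY-np.pi,40)); share([.55,.202,.24],toolR(PY-np.pi,40))
```

```text
turn [ 0.014  0.066 -0.044] shift [0.844 0.806 0.521]
turn [ 0.014  0.066 -0.044] shift [1.674 1.616 1.059]
```

Call:
arm_command(
  series=[0.014,0.066,-0.044,0.84,0.81,0.52,1,0.014,0.066,-0.044,0.84,0.81,0.52,1,0.014,0.066,-0.044,0.84,0.81,0.52,1,0.014,0.066,-0.044,0.84,0.81,0.52,1],
)

```text
t: 1.72
eef_pos: [0.4683, 0.2992, 0.2402]
ee_rot: [3.14, -0.7, -0.119]
force: [-0.1, -0.1, 0.3]
width: 0.0877
gripper_force: 0.0
```

Run:
```python
from h import *
st(); share([.55,.202,.21],toolR(PY-np.pi,40))
```

```text
t1.73 q [ 1.12 -0.01 -0.99  1.18 -0.72 -0.65] p [0.4683 0.2992 0.2402] rpy [ 3.14  -0.7   -0.119] F [-0.1 -0.1  0.3] w0.0877 g0.0
turn [ 0.001 -0.001  0.   ] shift [0.515 0.867 0.829]
```

Run:
```python
from kin import *
s0=arm.get_state();print(np.round(s0["q"],4))
D=[([1.42311,.35932,.01114],[.28478,.61152,.24771],[3.14006,-.00016,-.43589]),
([1.5,.19,-.46],[.3414,.4975,.2491],[-3.107,-.394,-.284]),([1.45,.07,-.80],[.3856,.3978,.2378],[-3.113,-.594,-.203]),(s0["q"],s0["eef_pos"],s0["ee_rot"])]
for a3 in (0,.02,.04,.1):
  for sg in (1,-1):
    def W(k,q):
        o,a1,d1,L2,L3,d6=k;az=q[0]-o;ph=q[1]-q[2]
        u=q[1]
        r=a1+L2*np.sin(u)+a3*sg*np.sin(ph)+L3*np.cos(ph);z=d1+L2*np.cos(u)+a3*sg*np.cos(ph)-L3*np.sin(ph)
        return np.array([r*np.cos(az),r*np.sin(az),z])
    f=lambda k:np.r_[np.concatenate([W(k,q)-(np.array(p)-k[5]*R.from_euler("xyz",e).as_matrix()[:,2]) for q,p,e in D]),(k[1]-.05)*.01]
    s=least_squares(f,[.288,.05,.35,.4,.4,.36]);print(a3*sg,np.round(s.x,3),"cost",s.cost*1e6)
```

```text
[ 1.1154 -0.0083 -0.9926  1.1844 -0.7166 -0.6483]
0 [0.3   0.293 0.206 0.474 0.229 0.319] cost 854.2512636612255
0 [0.3   0.293 0.206 0.474 0.229 0.319] cost 854.2512636612255
0.02 [0.3   0.282 0.147 0.513 0.219 0.319] cost 838.4434369684807
-0.02 [0.3   0.305 0.265 0.435 0.239 0.319] cost 872.4658194045314
0.04 [0.3   0.271 0.089 0.551 0.209 0.32 ] cost 825.0423233812858
-0.04 [0.3   0.316 0.323 0.397 0.249 0.318] cost 893.0871201321534
0.1 [ 0.299  0.237 -0.087  0.667  0.179  0.321] cost 799.2791016334485
-0.1 [0.301 0.35  0.499 0.28  0.279 0.317] cost 969.3916513894779
```

Run:
```python
from kin import *
import itertools
s0=arm.get_state()
Q=np.array([[1.42311,.35932,.01114,-.0003,-1.22413,-.2881],[1.5,.19,-.46,.46,-1.03,-.48],[1.45,.07,-.8,.8,-.9,-.64],s0["q"]])
E_=[[3.14006,-.00016,-.43589],[-3.107,-.394,-.284],[-3.113,-.594,-.203],s0["ee_rot"]]
RT=R.from_euler("xyz",E_)
res=[]
e=lambda a,v:R.from_rotvec(np.outer(np.atleast_1d(v),np.eye(3)["xyz".index(a)]))
for seq in ("zyyxyx","zyyyxy","zyyyzy","zyyxyz","zyxyxy","zyyzyz","zyyyxz","zyyxzx"):
  for sg in itertools.product((1,-1),repeat=5):
    sg=(1,)+sg
    # R = prod exp(axis_i sg_i q_i) * T ; T const, plus base Rz free offset
    rel=[]
    def prod():
        X=e(seq[0],Q[:,0])
        for i in range(1,6): X=X*e(seq[i],sg[i]*Q[:,i])
        return X
    # zero configuration chosen with all axes as named (so offsets multiples of 90 deg absorbed in T)
    X=prod()
    f=lambda v:(RT.inv()*e("z",[v[3]]*4)*X*R.from_rotvec([v[:3]]*4)).as_rotvec().ravel()
    best=min((least_squares(f,np.r_[g,0]) for g in ([0,0,0],[3,0,0],[0,1.5,0],[2,0,2])),key=lambda s:s.cost)
    res.append((best.cost,seq,sg,np.round(best.x,2)))
res.sort(key=lambda r:r[0])
for r in res[:5]:print(r)
```

```text
(np.float64(0.00011951993244480388), 'zyyxyx', (1, 1, -1, -1, -1, -1), array([-1.21,  1.21, -1.21,  0.  ]))
(np.float64(0.00011951993244480616), 'zyyxyx', (1, -1, 1, 1, 1, 1), array([-1.21, -1.21,  1.21,  3.14]))
(np.float64(0.019119200596169006), 'zyxyxy', (1, 1, -1, 1, -1, 1), array([-0.75, -3.04,  1.77,  2.3 ]))
(np.float64(0.019119200596502853), 'zyxyxy', (1, -1, 1, -1, 1, -1), array([-2.01,  0.5 ,  0.55, -0.84]))
(np.float64(0.031307200934639734), 'zyyyzy', (1, 1, -1, -1, 1, 1), array([-2.7 , -0.67,  0.05, -1.24]))
```

```bash
cat > kin.py <<'E'
from h import *
e=lambda a,v:R.from_rotvec(v*np.eye(3)["xyz".index(a)]).as_matrix()
TT=R.from_rotvec([-1.2092,1.2092,-1.2092]).as_matrix()
def rots(q):
    A=e("z",q[0]);B=A@e("y",q[1]);C=A@e("y",q[1]-q[2]);D=C@e("x",-q[3]);E=D@e("y",-q[4]);F=E@e("x",-q[5])
    return A,B,C,D,E,F@TT
def rows(q):
    A,B,C,D,E,F=rots(q)
    # params: A(x,y,z) B z, C(x,z), D z , F z(tool x along E x)
    return np.c_[A,B[:,2],C[:,0],C[:,2],D[:,2],D[:,1],F[:,2]]
E
python3 - <<'E'
from kin import *
s0=arm.get_state()
Q=np.array([[1.42311,.35932,.01114,-.0003,-1.22413,-.2881],[1.5,.19,-.46,.46,-1.03,-.48],[1.45,.07,-.8,.8,-.9,-.64],s0["q"]])
P=np.array([[.28478,.61152,.24771],[.3414,.4975,.2491],[.3856,.3978,.2378],s0["eef_pos"]])
print(np.round(rots(s0["q"])[5]-R.from_euler("xyz",s0["ee_rot"]).as_matrix(),3).tolist())
A=np.vstack([rows(q) for q in Q]);b=P.ravel()
for lam in(1e-2,1e-3):
  pri=np.array([.05,0,.4,.4,.4,0.03,0,0,.25])
  x=np.linalg.lstsq(np.vstack([A,lam*np.eye(9)]),np.r_[b,lam*pri],rcond=None)[0];print(np.round(x,3),np.abs(A@x-b).max(),np.linalg.svd(A)[1])
E
```

```text
[[-0.0, 0.0, 0.0], [0.0, -0.0, -0.0], [0.0, 0.0, 0.0]]
[ 0.052 -0.024  0.264  0.556  0.427 -0.039  0.038 -0.168  0.39 ] 0.0028217039241952846 [4.19387494 3.0294851  2.78264458 0.84719705 0.73421565 0.46795259
 0.11400654 0.04002831 0.01128609]
[ 0.027 -0.016  0.197  0.599  0.433 -0.009  0.022 -0.176  0.374] 0.0030197493684173127 [4.19387494 3.0294851  2.78264458 0.84719705 0.73421565 0.46795259
 0.11400654 0.04002831 0.01128609]
```

```bash
cat >> kin.py <<'E'
LO=np.array([-3.07,-1.43,-1.02,-3.03,-3.05,-3.03]);HI=np.array([3.07,2.12,1.25,1.67,0,3.03])
IDX=[0,2,3,4,7,8]
def fk(K,q): return rows(q)[:,IDX]@K,rots(q)[5]
def ik(K,p,Rt,seeds):
    def f(q):
        P,M=fk(K,q);return np.r_[(P-p)*10,(Rt.inv()*R.from_matrix(M)).as_rotvec()*3]
    return min((least_squares(f,np.clip(s,LO+.001,HI-.001),bounds=(LO,HI)) for s in seeds),key=lambda s:s.cost)
E
python3 - <<'E'
from kin import *
s0=arm.get_state()
Q=np.array([[1.42311,.35932,.01114,-.0003,-1.22413,-.2881],[1.5,.19,-.46,.46,-1.03,-.48],[1.45,.07,-.8,.8,-.9,-.64],s0["q"]])
P=np.array([[.28478,.61152,.24771],[.3414,.4975,.2491],[.3856,.3978,.2378],s0["eef_pos"]])
w=np.repeat([3,1,1,3],3)
A=np.vstack([rows(q)[:,IDX] for q in Q]);b=P.ravel()
for a1 in(0,None):
  x=np.linalg.lstsq(A*w[:,None],b*w,rcond=None)[0] if a1 is None else np.r_[0,np.linalg.lstsq(A[:,1:]*w[:,None],b*w,rcond=None)[0]]
  print(np.round(x,3),np.round(np.abs(A@x-b).max(),4))
K=x if abs(x[0])<.1 else x
K=np.r_[0,np.linalg.lstsq(A[:,1:]*w[:,None],b*w,rcond=None)[0]];np.save("K.npy",K)
rng=np.random.default_rng(0);seeds=[s0["q"]]+[rng.uniform(LO,HI) for _ in range(40)]
M=R.from_euler("z",PY).as_matrix()@RP
for tilt in(30,35,40,45,50):
    Rt=toolR(PY-np.pi,tilt);g=PAN+M@[.015,0,.015]-.003*Rt.as_matrix()[:,2]
    for dz in(0,.1):
        s=ik(K,g+[0,0,dz],Rt,seeds);print("grasp",tilt,dz,"%.4f"%s.cost,np.round(s.x,2))
    RF=toolR(3.2295-np.pi,tilt-70)
    for dz in(0.05,.2):
        s=ik(K,np.array([.582,-.303,dz]),RF,seeds);print("  place",tilt-70,dz,"%.4f"%s.cost,np.round(s.x,2))
E
```

```text
[ 0.     0.199  0.601  0.464 -0.192  0.356] 0.0056
[ 0.     0.199  0.601  0.464 -0.192  0.356] 0.0055
grasp 30 0 0.0180 [ 0.5   0.2  -1.02  1.67 -0.3  -0.68]
grasp 30 0.1 0.0000 [ 0.74  0.05 -0.94  1.09 -0.44 -0.27]
  place -40 0.05 0.0000 [-0.11  0.86  0.2   0.13 -1.59  1.73]
  place -40 0.2 0.0000 [-0.11  0.74  0.31  0.13 -1.82  1.76]
grasp 35 0 0.0273 [ 0.01  0.19 -0.78 -2.99 -0.   -1.82]
grasp 35 0.1 0.0003 [ 0.62  0.04 -1.02  1.48 -0.4  -0.54]
  place -35 0.05 0.0000 [-0.12  0.81  0.14  0.12 -1.5   1.73]
  place -35 0.2 0.0000 [-0.12  0.69  0.26  0.12 -1.74  1.76]
grasp 40 0 0.0420 [-0.01  0.2  -0.87 -3.03 -0.18 -1.77]
grasp 40 0.1 0.0192 [ 0.61  0.05 -1.02  1.59 -0.44 -0.64]
  place -30 0.05 0.0000 [-0.12  0.76  0.08  0.11 -1.41  1.74]
  place -30 0.2 0.0000 [-0.12  0.64  0.21  0.11 -1.66  1.76]
grasp 45 0 0.0576 [-0.03  0.22 -0.94 -3.03 -0.36 -1.74]
grasp 45 0.1 0.0392 [ 0.   -0.01 -0.81 -3.03 -0.01 -1.77]
  place -25 0.05 0.0000 [-0.13  0.71  0.02  0.1  -1.31  1.75]
  place -25 0.2 0.0000 [-0.13  0.59  0.16  0.09 -1.57  1.77]
grasp 50 0 0.0732 [-0.04  0.27 -1.01 -3.03 -0.57 -1.71]
grasp 50 0.1 0.0530 [-0.01 -0.   -0.88 -3.03 -0.17 -1.75]
  place -20 0.05 0.0000 [-0.14  0.67 -0.03  0.08 -1.21  1.76]
  place -20 0.2 0.0000 [-0.14  0.54  0.11  0.08 -1.48  1.78]
```

Run:
```python
from kin import *
K=np.load("K.npy");s0=arm.get_state()
rng=np.random.default_rng(0);seeds=[s0["q"]]+[rng.uniform(LO,HI) for _ in range(30)]
M=R.from_euler("z",PY).as_matrix()@RP
for tilt in(20,23,26,29):
    Rt=toolR(PY-np.pi,tilt);z=Rt.as_matrix()[:,2];g=PAN+M@[.018,0,.010]-.003*z
    print(tilt,np.round(g,4))
    for d in([0,0,0],[0,0,.1],[0,0,.2],-.1*z):
        s=ik(K,g+d,Rt,seeds);print("grasp",np.round(d,2),"%.4f"%s.cost,np.round(s.x,2))
    RF=toolR(3.2295-np.pi,tilt-70)
    for dz in(0.05,.2):
        s=ik(K,np.array([.597,-.303,dz]),RF,seeds);print("  place",tilt-70,dz,"%.4f"%s.cost,np.round(s.x,2))
```

```text
20 [0.5476 0.2024 0.0997]
grasp [0 0 0] 0.0000 [ 0.72  0.21 -0.91  0.9  -0.33 -0.11]
grasp [0.  0.  0.1] 0.0000 [ 0.83  0.09 -0.69  0.49 -0.64  0.25]
grasp [0.  0.  0.2] 0.0000 [ 0.85  0.01 -0.5   0.37 -0.89  0.39]
grasp [-0.03  0.    0.09] 0.0000 [ 0.89  0.05 -0.76  0.51 -0.63  0.16]
  place -50 0.05 0.0000 [-0.1   0.99  0.35  0.15 -1.8   1.73]
  place -50 0.2 0.0000 [-0.1   0.86  0.44  0.16 -2.01  1.76]
23 [0.5475 0.2024 0.0997]
grasp [0 0 0] 0.0000 [ 0.6   0.2  -0.99  1.31 -0.27 -0.4 ]
grasp [0.  0.  0.1] 0.0000 [ 0.83  0.07 -0.77  0.62 -0.58  0.12]
grasp [0.  0.  0.2] 0.0000 [ 0.87 -0.01 -0.57  0.45 -0.84  0.3 ]
grasp [-0.04  0.    0.09] 0.0000 [ 0.9   0.03 -0.84  0.65 -0.58  0.02]
  place -47 0.05 0.0000 [-0.1   0.96  0.32  0.14 -1.74  1.73]
  place -47 0.2 0.0000 [-0.1   0.83  0.42  0.15 -1.96  1.76]
26 [0.5473 0.2024 0.0996]
grasp [0 0 0] 0.0012 [ 0.5   0.19 -1.02  1.59 -0.26 -0.6 ]
grasp [0.  0.  0.1] 0.0000 [ 0.82  0.06 -0.84  0.78 -0.52 -0.03]
grasp [0.  0.  0.2] 0.0000 [ 0.89 -0.03 -0.63  0.55 -0.79  0.21]
grasp [-0.04  0.01  0.09] 0.0000 [ 0.89  0.01 -0.93  0.82 -0.53 -0.14]
  place -44 0.05 0.0000 [-0.11  0.92  0.29  0.14 -1.69  1.73]
  place -44 0.2 0.0000 [-0.11  0.8   0.39  0.14 -1.91  1.76]
29 [0.5472 0.2024 0.0995]
grasp [0 0 0] 0.0108 [ 0.49  0.19 -1.02  1.67 -0.29 -0.67]
grasp [0.  0.  0.1] 0.0000 [ 0.78  0.05 -0.92  0.98 -0.47 -0.19]
grasp [0.  0.  0.2] 0.0000 [ 0.89 -0.05 -0.7   0.65 -0.75  0.11]
grasp [-0.05  0.01  0.09] 0.0000 [ 0.86 -0.   -1.    1.02 -0.49 -0.31]
  place -41 0.05 0.0000 [-0.11  0.89  0.25  0.13 -1.64  1.73]
  place -41 0.2 0.0000 [-0.11  0.77  0.36  0.13 -1.86  1.76]
```

```bash
cat >> h.py <<'E'
TILT=22
GR=toolR(PY-np.pi,TILT)
GP=PAN+R.from_euler("z",PY).apply(RP@[.026,0,.010])-.003*GR.as_matrix()[:,2]
E
python3 - <<'E'
from kin import *
print(GP);K=np.load("K.npy");s0=arm.get_state()
for d in(.1,.05,0):
    s=ik(K,GP+[0,0,d],GR,[s0["q"]]);print(d,"%.5f"%s.cost,np.round(s.x,2))
share(GP+[0,0,.1],GR)
E
```

```text
[0.55024339 0.20205888 0.10719375]
0.1 0.00000 [ 0.83  0.08 -0.72  0.56 -0.62  0.19]
0.05 0.00000 [ 0.79  0.13 -0.83  0.71 -0.47  0.04]
0 0.00000 [ 0.68  0.19 -0.95  1.07 -0.31 -0.23]
turn [ 0.001 -0.201 -0.   ] shift [0.499 0.866 0.852]
```

Call:
arm_command(
  series=[0,-0.2,0,0.5,0.87,0.85,1,0,-0.2,0,0.5,0.87,0.85,1,0,-0.2,0,0.5,0.87,0.85,1,0,-0.2,0,0.5,0.87,0.85,1,0,-0.2,0,0.5,0.87,0.85,1],
)

```text
t: 2.35
eef_pos: [0.5493, 0.2029, 0.2066]
ee_rot: [3.138, -0.385, -0.116]
force: [-0.9, -0.1, -0.3]
width: 0.0876
gripper_force: 0.0
```

Run:
```python
from h import *
st(); share(GP+[0,0,.1],GR);share(GP+[0,0,.05],GR);share(GP,GR)
a=[cv2.resize(arm.grab_frame("top")[140:240,140:265],None,fx=3.2,fy=3.2,interpolation=2),cv2.resize(arm.grab_frame("scene")[100:225,220:376],None,fx=2.56,fy=2.56,interpolation=2)]
cv2.imwrite("pics/p1.png",np.hstack([x[:320,:399] for x in a]))
```

```text
t2.35 q [ 0.84  0.08 -0.72  0.56 -0.62  0.18] p [0.5493 0.2029 0.2066] rpy [ 3.138 -0.385 -0.116] F [-0.9 -0.1 -0.3] w0.0876 g0.0
turn [ 0.001 -0.001  0.002] shift [ 0.012  0.008 -0.002]
turn [ 0.001 -0.001  0.002] shift [-0.176  0.006  0.461]
turn [ 0.001 -0.001  0.002] shift [-0.364  0.005  0.925]
```

View pics/p1.png

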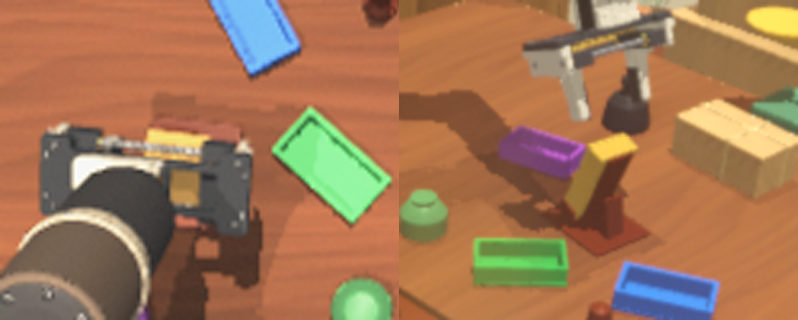

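The brass pan (top-crop 175,140; scene-crop 600,170) stands between the open fingers (fingertips scene-crop 575,118 and 637,95), clear of them. Descend.

Call:
arm_command(
  series=[0,0,0,-0.1,0.005,0.25,1,0,0,0,-0.18,0.005,0.46,1,0,0,0,-0.27,0.005,0.7,1,0,0,0,-0.32,0.005,0.82,1,0,0,0,-0.364,0.005,0.925,1,0,0,0,-0.364,0.005,0.925,1,0,0,0,-0.364,0.005,0.925,1],
  force=50,
)

```text
t: 3.32
eef_pos: [0.55, 0.2007, 0.1078]
ee_rot: [3.139, -0.386, -0.116]
force: [0.2, 0.0, -0.5]
width: 0.0876
gripper_force: 0.0
```

Run:
```python
from h import *
st(); share(GP,GR)
```

```text
t3.33 q [ 0.68  0.19 -0.95  1.07 -0.31 -0.23] p [0.55   0.2007 0.1078] rpy [ 3.139 -0.386 -0.116] F [ 0.2  0.  -0.5] w0.0876 g0.0
turn [ 0.001 -0.001  0.002] shift [-0.002 -0.014  0.006]
```

Call:
arm_command(
  series=[0,0,0,0,-0.01,0,0.7,0,0,0,0,-0.01,0,0.6,0,0,0,0,-0.01,0,0.5,0,0,0,0,-0.01,0,0.5,0,0,0,0,-0.01,0,0.5,0,0,0,0,-0.01,0,0.5],
  force=15,
)

```text
t: 4.08
eef_pos: [0.5504, 0.2016, 0.1076]
ee_rot: [3.139, -0.386, -0.116]
force: [-4.1, 4.7, 5.6]
width: 0.0641
gripper_force: 14.9
```

Run:
```python
from h import *
st(); print(arm.get_state()["moment"]); share(GP+[0,0,.09],GR)
```

```text
t4.08 q [ 0.68  0.19 -0.95  1.07 -0.31 -0.24] p [0.5504 0.2016 0.1076] rpy [ 3.139 -0.386 -0.116] F [-4.1  4.7  5.6] w0.0641 g14.9
[1.2743948  1.83565083 0.37874891]
turn [ 0.001 -0.001  0.002] shift [ 0.335 -0.002 -0.831]
```

Call:
arm_command(
  series=[0,0,0,0,0,0,0.5,0,0,0,0,0,0,0.5,0,0,0,0.04,0,-0.1,0.5,0,0,0,0.1,0,-0.25,0.5,0,0,0,0.18,0,-0.46,0.5,0,0,0,0.27,0,-0.68,0.5,0,0,0,0.34,0,-0.85,0.5,0,0,0,0.34,0,-0.85,0.5],
  force=50,
)

```text
t: 5.08
eef_pos: [0.5496, 0.201, 0.1987]
ee_rot: [3.138, -0.385, -0.118]
force: [-0.6, 0.8, -5.6]
width: 0.0635
gripper_force: 49.8
```

Run:
```python
from h import *
st(); share(GP+[-.02,0,.19],toolR(PY-np.pi,0))
```

```text
t5.08 q [ 0.83  0.08 -0.74  0.58 -0.6   0.16] p [0.5496 0.201  0.1987] rpy [ 3.138 -0.385 -0.118] F [-0.6  0.8 -5.6] w0.0635 g49.8
turn [ 0.002 -0.245  0.   ] shift [ 0.19   0.015 -0.985]
```

Call:
arm_command(
  series=[0,-0.05,0,0.04,0,-0.3,0.5,0,-0.12,0,0.1,0,-0.6,0.5,0,-0.2,0,0.2,0,-0.98,0.5,0,-0.245,0,0.25,0,-0.98,0.5,0,-0.245,0,0.25,0,-0.98,0.5],
)

```text
t: 5.7
eef_pos: [0.5371, 0.2022, 0.2966]
ee_rot: [3.136, 0.002, -0.122]
force: [1.0, -0.4, -4.8]
width: 0.0637
gripper_force: 49.8
```

Run:
```python
from kin import *
st(); share([.6,.10,.3],toolR(-.05,-25)); share([.6,.02,.3],toolR(0,-48))
K=np.load("K.npy");q=arm.get_state()["q"]
for p,r in(([.6,.1,.3],toolR(-.05,-25)),([.6,0,.3],toolR(0,-48)),([.6,-.15,.3],toolR(.05,-48)),([.6,-.3,.3],toolR(.088,-48))):
    s=ik(K,np.array(p),r,[q]);q=s.x;print("%.5f"%s.cost,np.round(q,2))
```

```text
t5.70 q [ 0.7   0.17 -0.14  0.   -1.27  0.75] p [0.5371 0.2022 0.2966] rpy [ 3.136e+00  2.000e-03 -1.220e-01] F [ 1.  -0.4 -4.8] w0.0637 g49.8
turn [-0.006 -0.276 -0.046] shift [ 0.748  0.938 -0.03 ]
turn [-0.029 -0.531 -0.074] shift [ 0.845  1.732 -0.026]
0.00000 [ 0.37  0.48  0.32 -0.18 -1.81  1.14]
0.00000 [ 0.22  0.71  0.54 -0.2  -2.22  1.3 ]
0.00000 [ 0.06  0.73  0.5  -0.01 -2.18  1.55]
0.00000 [-0.1   0.79  0.55  0.17 -2.15  1.79]
```

Call:
arm_command(
  series=[-0.006,-0.27,-0.046,0.75,0.94,-0.03,0.5,-0.006,-0.27,-0.046,0.75,0.94,-0.03,0.5,-0.006,-0.27,-0.046,0.75,0.94,-0.03,0.5,-0.006,-0.27,-0.046,0.75,0.94,-0.03,0.5,-0.006,-0.27,-0.046,0.75,0.94,-0.03,0.5],
)

```text
t: 6.32
eef_pos: [0.599, 0.1012, 0.302]
ee_rot: [-3.14, 0.423, -0.045]
force: [-0.4, 0.6, -4.0]
width: 0.0633
gripper_force: 49.8
```

Run:
```python
from kin import *
st(); share([.6,.00,.3],toolR(0,-48))
```

```text
t6.33 q [ 0.38  0.47  0.31 -0.18 -1.79  1.14] p [0.599  0.1012 0.302 ] rpy [-3.14   0.423 -0.045] F [-0.4  0.6 -4. ] w0.0633 g49.8
turn [-0.018 -0.264 -0.023] shift [ 0.059  1.011 -0.006]
```

Call:
arm_command(
  series=[-0.018,-0.264,-0.023,0.06,1,0,0.5,-0.018,-0.264,-0.023,0.06,1,0,0.5,-0.018,-0.264,-0.023,0.06,1,0,0.5,-0.018,-0.264,-0.023,0.06,1,0,0.5,-0.018,-0.264,-0.023,0.06,1,0,0.5],
)

```text
t: 6.95
eef_pos: [0.6003, 0.0019, 0.3016]
ee_rot: [-3.14, 0.833, 0.003]
force: [-0.4, 1.0, -3.4]
width: 0.0637
gripper_force: 49.8
```

Run:
```python
from kin import *
st(); share([.605,-.10,.28],toolR(0.088,-48));share([.61,-.20,.25],toolR(0.088,-48))
```

```text
t6.95 q [ 0.22  0.71  0.55 -0.21 -2.22  1.3 ] p [0.6003 0.0019 0.3016] rpy [-3.14e+00  8.33e-01  3.00e-03] F [-0.4  1.  -3.4] w0.0637 g49.8
turn [-0.042 -0.003 -0.037] shift [0.19  1.02  0.111]
turn [-0.042 -0.003 -0.037] shift [0.443 2.02  0.276]
```

Call:
arm_command(
  series=[-0.042,0,-0.037,0.18,1,0.1,0.5,-0.042,0,-0.037,0.18,1,0.1,0.5,-0.042,0,-0.037,0.18,1,0.1,0.5,-0.042,0,-0.037,0.18,1,0.1,0.5],
)

```text
t: 7.45
eef_pos: [0.605, -0.0985, 0.2812]
ee_rot: [-3.141, 0.834, 0.088]
force: [0.1, 0.9, -4.8]
width: 0.0639
gripper_force: 49.8
```

Call:
arm_command(
  series=[0,0,0,0.2,1,0.2,0.5,0,0,0,0.2,1,0.2,0.5,0,0,0,0.2,1,0.2,0.5,0,0,0,0.2,1,0.2,0.5],
)

```text
t: 7.95
eef_pos: [0.6127, -0.1979, 0.252]
ee_rot: [-3.141, 0.837, 0.089]
force: [-0.0, 0.1, -3.8]
width: 0.0638
gripper_force: 49.8
```

Run:
```python
from kin import *
st(); share([.61,-.30,.20],toolR(0.088,-48))
```

```text
t7.95 q [ 0.02  0.79  0.48  0.06 -2.09  1.65] p [ 0.6127 -0.1979  0.252 ] rpy [-3.141  0.837  0.089] F [-0.   0.1 -3.8] w0.0638 g49.8
turn [ 0.    -0.001  0.   ] shift [0.308 1.015 0.435]
```

Call:
arm_command(
  series=[0,0,0,0.1,1,0.1,0.5,0,0,0,0.1,1,0.1,0.5,0,0,0,0.1,1,0.1,0.5,0,0,0,0.1,1,0.1,0.5],
)

```text
t: 8.45
eef_pos: [0.6209, -0.2972, 0.2376]
ee_rot: [-3.141, 0.837, 0.089]
force: [0.4, 0.5, -3.9]
width: 0.0636
gripper_force: 49.8
```

Run:
```python
from kin import *
st(); 
t=arm.grab_frame("top");s=arm.grab_frame("scene");cv2.imwrite("pics/t2.png",t);cv2.imwrite("pics/s2.png",s)
a=[cv2.resize(t[140:230,284:384],None,fx=4,fy=4,interpolation=2),cv2.resize(s[150:240,130:230],None,fx=4,fy=4,interpolation=2)]
cv2.imwrite("pics/p2.png",np.hstack(a))
```

```text
t8.45 q [-0.09  0.86  0.55  0.16 -2.08  1.77] p [ 0.6209 -0.2972  0.2376] rpy [-3.141  0.837  0.089] F [ 0.4  0.5 -3.9] w0.0636 g49.8
```

View pics/p2.png

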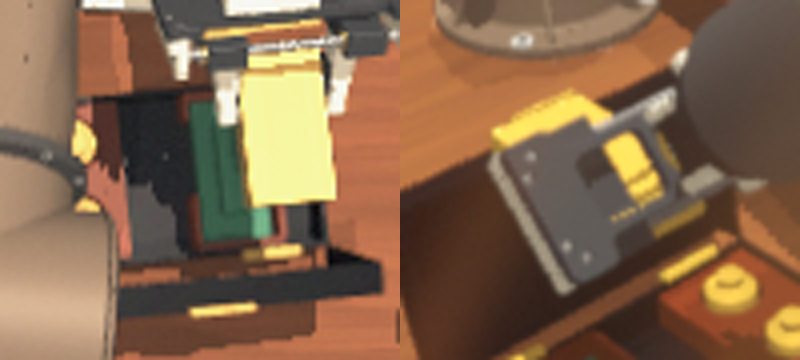

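The pan is held level between the fingers over the box, its robot-side end at crop (247,204)–(335,199) in the top panel; nothing touched. Comparing with FK:

```bash
cat >> h.py <<'E'
# pan in tool frame from the nominal grasp
T_R=GR.inv()*R.from_euler("z",PY)*R.from_matrix(RP)
T_P=GR.inv().apply(PAN-GP)
def panpose(s):
    Rt=R.from_euler("xyz",s["ee_rot"]);return Rt.apply(T_P)+s["eef_pos"],Rt*T_R
E
python3 - <<'E'
from h import *
s=arm.get_state();p,Rp=panpose(s);M=Rp.as_matrix();print("pan",p.round(4),"z",M[:,2].round(3),"x",M[:,0].round(3))
for c in([-60,-32,0],[-60,32,0],[-60,-32,30],[-60,32,30],[60,-32,0],[60,32,0]):
    u=proj("top",M@(np.array(c)/1e3)+p)[0];print(c,np.round((u-[284,140])*4+1.5,0))
# box edges predicted, same panel
E
```

```text
pan [ 0.5929 -0.2994  0.2458] z [ 0.001  0.    -1.   ] x [0.996 0.089 0.001]
[-60, -32, 0] [254. 208.]
[-60, 32, 0] [337. 199.]
[-60, -32, 30] [245. 211.]
[-60, 32, 30] [327. 202.]
[60, -32, 0] [234.  50.]
[60, 32, 0] [317.  41.]
```

Run:
```python
import cv2,numpy as np
t=cv2.imread("pics/t2.png").astype(int)
for c in(350,356,362): print(c,[tuple(t[r,c]) for r in range(186,195)])
for r in(172,180): print(r,[(c,tuple(t[r,c])) for c in list(range(342,349))+list(range(362,371))])
```

```text
350 [(np.int64(165), np.int64(247), np.int64(247)), (np.int64(164), np.int64(247), np.int64(247)), (np.int64(164), np.int64(247), np.int64(247)), (np.int64(163), np.int64(247), np.int64(247)), (np.int64(138), np.int64(240), np.int64(247)), (np.int64(104), np.int64(158), np.int64(169)), (np.int64(126), np.int64(163), np.int64(109)), (np.int64(133), np.int64(172), np.int64(115)), (np.int64(139), np.int64(180), np.int64(120))]
356 [(np.int64(162), np.int64(247), np.int64(247)), (np.int64(162), np.int64(247), np.int64(247)), (np.int64(162), np.int64(247), np.int64(247)), (np.int64(170), np.int64(247), np.int64(247)), (np.int64(145), np.int64(242), np.int64(247)), (np.int64(67), np.int64(81), np.int64(93)), (np.int64(71), np.int64(73), np.int64(77)), (np.int64(72), np.int64(74), np.int64(77)), (np.int64(72), np.int64(73), np.int64(77))]
362 [(np.int64(163), np.int64(247), np.int64(247)), (np.int64(163), np.int64(247), np.int64(247)), (np.int64(162), np.int64(247), np.int64(247)), (np.int64(131), np.int64(236), np.int64(247)), (np.int64(47), np.int64(80), np.int64(105)), (np.int64(21), np.
[... 1171 characters left out ...]
)), (345, (np.int64(64), np.int64(114), np.int64(149))), (346, (np.int64(128), np.int64(231), np.int64(246))), (347, (np.int64(164), np.int64(247), np.int64(247))), (348, (np.int64(164), np.int64(247), np.int64(247))), (362, (np.int64(166), np.int64(247), np.int64(247))), (363, (np.int64(165), np.int64(247), np.int64(247))), (364, (np.int64(161), np.int64(246), np.int64(247))), (365, (np.int64(159), np.int64(246), np.int64(247))), (366, (np.int64(159), np.int64(246), np.int64(247))), (367, (np.int64(76), np.int64(120), np.int64(186))), (368, (np.int64(78), np.int64(112), np.int64(187))), (369, (np.int64(78), np.int64(112), np.int64(189))), (370, (np.int64(78), np.int64(111), np.int64(189)))]
```

Run:
```python
from h import *
im=cv2.imread("pics/top0.png").astype(np.float32)
H=np.array([.5815,-.3033]);yaw=3.2295
def warp(z,yaw):
    n=201;g=(np.arange(n)-100)/1e3  # 1mm
    X,Y=np.meshgrid(g,g,indexing="ij")
    c,s=np.cos(yaw),np.sin(yaw)
    P=np.stack([H[0]+c*X-s*Y,H[1]+s*X+c*Y,np.full_like(X,z)],-1)
    uv=proj("top",P.reshape(-1,3)).reshape(n,n,2).astype(np.float32)
    return cv2.remap(im,uv[...,0],uv[...,1],cv2.INTER_CUBIC)
def peaks(p,th):
    d=np.abs(np.diff(cv2.GaussianBlur(p,(1,5),0),axis=0)).sum(1);o=[]
    for i in range(2,len(d)-2):
        if d[i]>th and d[i]==d[i-2:i+3].max():
            den=d[i-1]-2*d[i]+d[i+1];o.append((round(float(i+.5+.5*(d[i-1]-d[i+1])/den-100),1),int(d[i])))
    return o
for z in(.020,.034,.036):
    w=warp(z,yaw)
    print("z",z);
    for a,b in((-40,-20),(-20,0),(0,20),(20,40)): print(" y-profile x",a,b,peaks(w[100+a:100+b].mean(0),7))
    for a,b in((-30,-18),(-10,10),(18,30)): print(" x-profile y",a,b,peaks(w[:,100+a:100+b].mean(1),7))
```

```text
z 0.02
 y-profile x -40 -20 [(-95.5, 39), (-35.8, 15), (-29.6, 50), (-14.5, 42), (-9.1, 41), (19.0, 10), (30.4, 30), (66.0, 25), (80.3, 37)]
 y-profile x -20 0 [(-95.4, 42), (-35.5, 11), (-29.6, 49), (-14.6, 33), (-8.8, 44), (12.8, 7), (19.9, 11), (30.3, 32), (66.3, 25), (76.1, 32), (80.6, 34)]
 y-profile x 0 20 [(-95.7, 35), (-29.4, 44), (-15.4, 48), (-9.7, 47), (18.9, 7), (30.4, 32), (66.0, 25), (76.4, 39)]
 y-profile x 20 40 [(-95.7, 44), (-46.3, 24), (-37.5, 41), (-30.9, 33), (-27.8, 29), (-16.3, 42), (-10.0, 40), (18.9, 10), (30.5, 41), (37.3, 48), (44.6, 23), (66.8, 27), (75.3, 28), (80.2, 37)]
 x-profile y -30 -18 [(-77.8, 17), (-72.2, 27), (-65.7, 33), (-59.8, 30), (61.7, 28), (70.3, 33), (81.6, 29), (93.4, 27)]
 x-profile y -10 10 [(-78.8, 17), (-71.6, 29), (-65.4, 30), (-59.5, 43), (-42.6, 16), (-37.6, 20), (36.8, 30), (43.1, 31), (61.8, 23), (82.1, 23), (87.7, 28), (94.4, 31)]
 x-profile y 18 30 [(-78.2, 21), (-71.4, 33), (-64.6, 50), (-58.3, 44), (62.4, 27), (72.0, 52), (82.0, 74), (87.9, 24), (95.3, 23)]
z 0.034
 y-profile x -40 -20 [(-97.4, 41), (-38.4, 15), (-32.4, 51)
[... 1300 characters left out ...]
.6, 46), (-18.6, 47), (-13.0, 46), (15.2, 7), (26.6, 32), (61.9, 26), (72.1, 38)]
 y-profile x 20 40 [(-97.8, 43), (-49.1, 22), (-40.5, 40), (-34.0, 33), (-19.6, 44), (-13.3, 43), (15.4, 10), (26.7, 41), (33.5, 47), (40.7, 22), (62.6, 27), (70.9, 28), (75.8, 37)]
 x-profile y -30 -18 [(-75.9, 17), (-69.9, 28), (-63.6, 30), (-58.5, 34), (62.6, 30), (71.1, 33), (81.2, 28), (93.5, 26)]
 x-profile y -10 10 [(-76.3, 17), (-69.5, 28), (-63.5, 31), (-57.3, 42), (-40.7, 15), (-35.7, 20), (37.7, 29), (43.8, 30), (62.5, 25), (72.4, 16), (82.1, 37), (88.3, 28), (94.8, 30)]
 x-profile y 18 30 [(-76.2, 23), (-69.2, 34), (-62.3, 56), (-56.3, 41), (62.8, 20), (72.7, 51), (82.5, 77), (88.0, 30), (95.1, 26)]
```

```bash
cat >> h.py <<'E'
HOL=np.array([.5815,-.3033]);BY=3.2295
HT=HOL+R.from_euler("z",BY).apply([.0003,.001,0])[:2]
def to(z,off=(0,0)):
    s=arm.get_state();p,Rp=panpose(s);d=np.r_[HT+off,z]-p
    print("pan",p.round(4),"d",d.round(4),"share",np.round(R.from_euler("xyz",s["ee_rot"]).inv().apply(d)/.1,3))
E
python3 - <<'E'
from h import *
to(.16);to(.08)
E
```

```text
pan [ 0.5929 -0.2994  0.2458] d [-0.0116 -0.0049 -0.0858] share [0.557 0.039 0.664]
pan [ 0.5929 -0.2994  0.2458] d [-0.0116 -0.0049 -0.1658] share [1.151 0.039 1.199]
```

Call:
arm_command(
  series=[0,0,0,0.25,0.039,0.3,0.5,0,0,0,0.557,0.039,0.664,0.5,0,0,0,0.557,0.039,0.664,0.5,0,0,0,0.557,0.039,0.664,0.5],
)

```text
t: 9.05
eef_pos: [0.6097, -0.3032, 0.1534]
ee_rot: [3.14, 0.837, 0.088]
force: [0.6, -0.9, -4.0]
width: 0.0639
gripper_force: 49.8
```

Run:
```python
from h import *
st();to(.08)
```

```text
t9.05 q [-0.1   0.9   0.43  0.15 -1.93  1.75] p [ 0.6097 -0.3032  0.1534] rpy [3.14  0.837 0.088] F [ 0.6 -0.9 -4. ] w0.0639 g49.8
pan [ 0.5816 -0.3057  0.1613] d [-0.0003  0.0013 -0.0813] share [ 0.603 -0.014  0.546]
```

Call:
arm_command(
  series=[0,0,0,0.25,-0.014,0.23,0.5,0,0,0,0.5,-0.014,0.45,0.5,0,0,0,0.603,-0.014,0.546,0.5,0,0,0,0.603,-0.014,0.546,0.5,0,0,0,0.603,-0.014,0.546,0.5],
)

```text
t: 9.68
eef_pos: [0.6091, -0.3024, 0.0718]
ee_rot: [3.14, 0.836, 0.087]
force: [-0.1, 0.1, -4.3]
width: 0.0641
gripper_force: 49.8
```

Run:
```python
from h import *
st();to(.06);to(.05)
```

```text
t9.68 q [-0.1   0.96  0.38  0.14 -1.81  1.73] p [ 0.6091 -0.3024  0.0718] rpy [3.14  0.836 0.087] F [-0.1  0.1 -4.3] w0.0641 g49.8
pan [ 0.581  -0.3049  0.0797] d [ 0.0003  0.0005 -0.0197] share [ 0.149 -0.005  0.129]
pan [ 0.581  -0.3049  0.0797] d [ 0.0003  0.0005 -0.0297] share [ 0.223 -0.005  0.196]
```

Call:
arm_command(
  series=[0,0,0,0.08,-0.005,0.065,0.5,0,0,0,0.149,-0.005,0.129,0.5,0,0,0,0.149,-0.005,0.129,0.5,0,0,0,0.149,-0.005,0.129,0.5],
)

```text
t: 10.18
eef_pos: [0.6084, -0.3016, 0.0499]
ee_rot: [-3.141, 0.839, 0.088]
force: [-0.6, -0.5, -4.1]
width: 0.0638
gripper_force: 49.8
```

Run:
```python
from h import *
st();to(.053);to(.05)
```

```text
t10.18 q [-0.1   0.98  0.37  0.14 -1.79  1.73] p [ 0.6084 -0.3016  0.0499] rpy [-3.141  0.839  0.088] F [-0.6 -0.5 -4.1] w0.0638 g49.8
pan [ 0.5802 -0.3041  0.0579] d [ 0.001  -0.0002 -0.0049] share [0.044 0.003 0.025]
pan [ 0.5802 -0.3041  0.0579] d [ 0.001  -0.0002 -0.0079] share [0.066 0.003 0.045]
```

Call:
arm_command(
  series=[0,0,0,0.022,0.003,0.013,0.5,0,0,0,0.044,0.003,0.025,0.5,0,0,0,0.044,0.003,0.025,0.5],
)

```text
t: 10.55
eef_pos: [0.6094, -0.3017, 0.0447]
ee_rot: [-3.141, 0.839, 0.088]
force: [0.7, -0.3, -4.2]
width: 0.0639
gripper_force: 49.8
```

Run:
```python
from h import *
st();to(.0495)
```

```text
t10.55 q [-0.1   0.99  0.37  0.14 -1.78  1.73] p [ 0.6094 -0.3017  0.0447] rpy [-3.141  0.839  0.088] F [ 0.7 -0.3 -4.2] w0.0639 g49.8
pan [ 0.5813 -0.3042  0.0528] d [ 0.     -0.0001 -0.0033] share [0.024 0.002 0.022]
```

Call:
arm_command(
  series=[0,0,0,0.012,0,0.011,0.5,0,0,0,0.024,0,0.022,0.5,0,0,0,0.024,0,0.022,0.5],
)

```text
t: 10.92
eef_pos: [0.6093, -0.3017, 0.0416]
ee_rot: [-3.141, 0.839, 0.088]
force: [0.3, -0.6, -4.5]
width: 0.0637
gripper_force: 49.8
```

Run:
```python
from h import *
st();print(arm.get_state()["moment"]);to(.0475)
```

```text
t10.93 q [-0.1   0.99  0.37  0.14 -1.78  1.73] p [ 0.6093 -0.3017  0.0416] rpy [-3.141  0.839  0.088] F [ 0.3 -0.6 -4.5] w0.0637 g49.8
[ 0.30537263 -3.80761282  0.02200179]
pan [ 0.5812 -0.3042  0.0496] d [ 0.0001 -0.0001 -0.0021] share [0.016 0.001 0.014]
```

Call:
arm_command(
  series=[0,0,0,0.008,0,0.007,0.5,0,0,0,0.016,0,0.014,0.5,0,0,0,0.016,0,0.014,0.5],
)

```text
t: 11.3
eef_pos: [0.6095, -0.3018, 0.0411]
ee_rot: [3.141, 0.839, 0.088]
force: [-1.0, 1.3, 5.5]
width: 0.0638
gripper_force: 49.8
```

Run:
```python
from h import *
st();print(arm.get_state()["moment"]);to(.0455)
```

```text
t11.30 q [-0.1   0.99  0.37  0.14 -1.78  1.73] p [ 0.6095 -0.3018  0.0411] rpy [3.141 0.839 0.088] F [-1.   1.3  5.5] w0.0638 g49.8
[ 0.8208247  -1.12501736 -0.56555548]
pan [ 0.5814 -0.3043  0.0491] d [-0.0001 -0.     -0.0036] share [0.026 0.    0.025]
```

Call:
arm_command(
  series=[0,0,0,0.005,0,0.005,0.6,0,0,0,0,0,0,0.75,0,0,0,0,0,0,0.85,0,0,0,0,0,0,0.85,0,0,0,0,0,0,0.85,0,0,0,0,0,0,0.85,0,0,0,0,0,0,0.85],
)

```text
t: 12.18
eef_pos: [0.6095, -0.3018, 0.0396]
ee_rot: [-3.141, 0.839, 0.088]
force: [0.1, 0.4, -0.2]
width: 0.0744
gripper_force: 0.0
```

Run:
```python
from h import *
st();s=arm.grab_frame("scene");t=arm.grab_frame("top");cv2.imwrite("pics/s3.png",s);cv2.imwrite("pics/t3.png",t)
a=[cv2.resize(t[140:230,284:384],None,fx=4,fy=4,interpolation=2),cv2.resize(s[180:270,120:220],None,fx=4,fy=4,interpolation=2)]
cv2.imwrite("pics/p3.png",np.hstack(a))
```

```text
t12.18 q [-0.1   1.    0.37  0.14 -1.78  1.73] p [ 0.6095 -0.3018  0.0396] rpy [-3.141  0.839  0.088] F [ 0.1  0.4 -0.2] w0.0744 g0.0
```

View pics/p3.png

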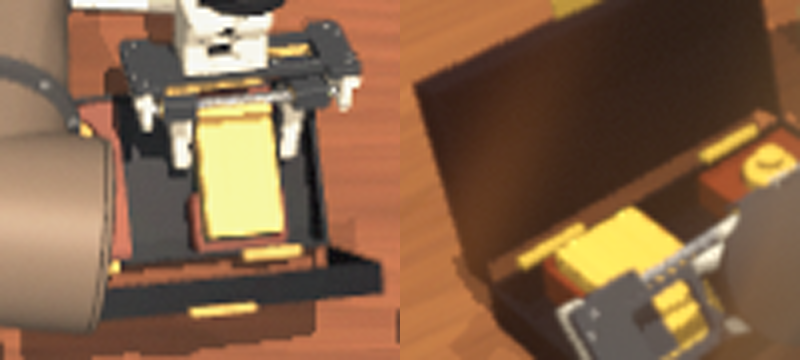

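Released: pan bottom lies level in the hollow (top-crop 197–285 × 110–240), fingers open clear beside it. Retreat along the fingers.

Call:
arm_command(
  series=[0,0,0,0,0,-0.2,0.85,0,0,0,0,0,-0.5,0.85,0,0,0,0,0,-1,0.85,0,0,0,0,0,-1,0.85,0,0,0,0,0,-1,0.85],
)

```text
t: 12.9
eef_pos: [0.6832, -0.295, 0.1057]
ee_rot: [-3.14, 0.84, 0.088]
force: [0.2, 1.1, 0.6]
width: 0.0743
gripper_force: 0.0
```

Run:
```python
from kin import *
st();D=toolR(.088,-15);z=D.as_matrix()[:,2]
p=np.array([.5812,-.3042,.05])-z*.022
share(p-z*.1,D);share(p-z*.02,D)
K=np.load("K.npy");s=ik(K,p,D,[arm.get_state()["q"]]);print(s.cost,s.x.round(2))
```

```text
t12.90 q [-0.09  1.07  0.69  0.14 -2.02  1.75] p [ 0.6832 -0.295   0.1057] rpy [-3.14   0.84   0.088] F [0.2 1.1 0.6] w0.0743 g0.0
turn [-0.001  0.368 -0.   ] shift [-0.936  0.001  0.112]
turn [-0.001  0.368 -0.   ] shift [-0.499  0.002  0.783]
6.220290205315827e-30 [-0.15  0.61 -0.06  0.07 -1.16  1.77]
```

Call:
arm_command(
  series=[0,0.1,0,-0.4,0,0,0,0,0.2,0,-0.7,0,0.05,0,0,0.3,0,-0.9,0,0.1,0,0,0.368,0,-0.936,0,0.112,0,0,0.368,0,-0.936,0,0.112,0,0,0.368,0,-0.936,0,0.112,0,0,0.368,0,-0.936,0,0.112,0],
)

```text
t: 13.78
eef_pos: [0.6129, -0.3012, 0.1669]
ee_rot: [-3.141, 0.264, 0.088]
force: [0.6, 0.2, -0.9]
width: 0.0102
gripper_force: 0.0
```

Run:
```python
from kin import *
st();D=toolR(.088,-15);z=D.as_matrix()[:,2]
p=np.array([.5812,-.3042,.05])-z*.022
for d in(.015,0,-.003): share(p-z*d,D)
```

```text
t13.78 q [-0.14  0.56  0.1   0.06 -1.36  1.78] p [ 0.6129 -0.3012  0.1669] rpy [-3.141  0.264  0.088] F [ 0.6  0.2 -0.9] w0.0102 g0.0
turn [-0.001  0.001 -0.   ] shift [-0.003  0.003  0.842]
turn [-0.001  0.001 -0.   ] shift [-0.002  0.003  0.992]
turn [-0.001  0.001 -0.   ] shift [-0.002  0.003  1.022]
```

Call:
arm_command(
  series=[0,0,0,0,0,0.4,0,0,0,0,0,0,0.8,0,0,0,0,0,0,0.9,0,0,0,0,0,0,0.9,0],
)

```text
t: 14.28
eef_pos: [0.5901, -0.3035, 0.081]
ee_rot: [-3.141, 0.263, 0.088]
force: [-0.3, 0.6, 1.7]
width: 0.0002
gripper_force: 0.0
```

Call:
arm_command(
  series=[0,0,0,0,0,0.04,0,0,0,0,0,0,0.08,0,0,0,0,0,0,0.09,0,0,0,0,0,0,0.09,0],
)

```text
t: 14.78
eef_pos: [0.5881, -0.3038, 0.0737]
ee_rot: [3.141, 0.259, 0.088]
force: [0.4, 0.6, 2.2]
width: 0.0001
gripper_force: 1.3
```

Call:
arm_command(
  series=[0,0,0,0,0,0.015,0,0,0,0,0,0,0.03,0,0,0,0,0,0,0.03,0,0,0,0,0,0,0.03,0],
)

```text
t: 15.28
eef_pos: [0.5881, -0.3039, 0.0731]
ee_rot: [3.14, 0.258, 0.088]
force: [-0.9, 5.1, 16.5]
width: 0.0004
gripper_force: 8.1
```

Run:
```python
from h import *
st()
```

```text
t15.28 q [-0.15  0.61 -0.06  0.07 -1.16  1.77] p [ 0.5881 -0.3039  0.0731] rpy [3.14  0.258 0.088] F [-0.9  5.1 16.5] w0.0004 g8.1
```

```bash
cat >> h.py <<'E'
DN=toolR(BY-np.pi,0)
def bw(x,y,z): return np.r_[(R.from_euler("z",BY).apply([x,y,0])+[.5778,-.248,0])[:2],z]
def lidp(th,rho=.14,y=0.):  # TCP (tool down) with away-side tip corner on the lid face
    x=-rho*np.cos(th)+.026*np.sin(th);z=rho*np.sin(th)+.026*np.cos(th)
    return bw(.075+x+.0095,y,.036+z+.022)
E
python3 - <<'E'
from kin import *
K=np.load("K.npy");q=arm.get_state()["q"]
for n,p in(("up",[.588,-.3,.32]),("over",bw(.155,0,.32)),("beh",bw(.155,0,.195)))+tuple((th,lidp(th)) for th in(1.6,1.3,1,.7,.4,.2,0)):
    s=ik(K,np.array(p),DN,[q]);q=s.x;print(n,np.round(p,3),"%.5f"%s.cost,q.round(2))
share([.59,-.28,.16],DN)
E
```

```text
up [ 0.588 -0.3    0.32 ] 0.00000 [-0.18  0.3   0.09 -0.   -1.36  1.84]
over [ 0.423 -0.262  0.32 ] 0.00000 [-0.16  0.02 -0.25 -0.   -1.3   1.82]
beh [ 0.423 -0.262  0.195] 0.00000 [-0.16  0.11 -0.45 -0.   -1.01  1.82]
1.6 [ 0.464 -0.258  0.197] 0.00000 [-0.14  0.16 -0.38 -0.   -1.03  1.8 ]
1.3 [ 0.506 -0.254  0.2  ] 0.00000 [-0.12  0.22 -0.3  -0.   -1.05  1.78]
1 [ 0.547 -0.251  0.19 ] 0.00000 [-0.11  0.28 -0.24 -0.   -1.05  1.76]
0.7 [ 0.584 -0.247  0.168] 0.00000 [-0.09  0.35 -0.19 -0.   -1.03  1.75]
0.4 [ 0.612 -0.245  0.136] 0.00000 [-0.09  0.42 -0.17 -0.   -0.99  1.74]
0.2 [ 0.625 -0.244  0.111] 0.00000 [-0.08  0.46 -0.17 -0.   -0.95  1.74]
0 [ 0.633 -0.243  0.084] 0.00000 [-0.08  0.5  -0.17 -0.   -0.9   1.74]
turn [0.001 0.164 0.   ] shift [-0.183 -0.235 -0.851]
```

Retreat up.

Call:
arm_command(
  series=[0,0,0,0,0,-0.3,0,0,0,0,0,-0.1,-0.7,0,0,0.08,0,-0.1,-0.2,-0.97,0,0,0.164,0,-0.18,-0.23,-0.97,0,0,0.164,0,-0.18,-0.23,-0.97,0],
)

```text
t: 15.9
eef_pos: [0.5905, -0.2802, 0.1705]
ee_rot: [-3.141, -0.0, 0.086]
force: [0.4, -0.3, -0.3]
width: 0.0005
gripper_force: 0.0
```

Run:
```python
from h import *
st(); share([.57,-.27,.26],DN);share([.57,-.27,.32],DN)
```

```text
t15.90 q [-0.15  0.38 -0.14 -0.   -1.05  1.8 ] p [ 0.5905 -0.2802  0.1705] rpy [-3.141 -0.     0.086] F [ 0.4 -0.3 -0.3] w0.0005 g0.0
turn [-0.    -0.    -0.001] shift [-0.195 -0.12  -0.895]
turn [-0.    -0.    -0.001] shift [-0.195 -0.12  -1.495]
```

Call:
arm_command(
  series=[0,0,0,0,-0.12,-0.5,0,0,0,0,0,-0.12,-1,0,0,0,0,0,-0.12,-1,0],
)

```text
t: 16.27
eef_pos: [0.5937, -0.2689, 0.2731]
ee_rot: [3.139, -0.003, 0.088]
force: [-0.1, -0.0, -1.6]
width: -0.0001
gripper_force: 0.0
```

Call:
arm_command(
  series=[0,0,0,-0.2,0,-0.5,0,0,0,0,-0.8,0,-0.5,0,0,0,0,-1,0,-0.5,0,0,0,0,-1,0,-0.5,0],
)

```text
t: 16.77
eef_pos: [0.4911, -0.2772, 0.3187]
ee_rot: [-3.141, 0.004, 0.086]
force: [0.5, -0.1, 0.3]
width: 0.0007
gripper_force: 0.0
```

Run:
```python
from h import *
st(); share(bw(.155,0,.32),DN);share(bw(.155,0,.25),DN)
```

```text
t16.77 q [-0.17  0.14 -0.12  0.   -1.31  1.82] p [ 0.4911 -0.2772  0.3187] rpy [-3.141  0.004  0.086] F [ 0.5 -0.1  0.3] w0.0007 g0.0
turn [-0.     0.002 -0.001] shift [-0.661 -0.214 -0.011]
turn [-0.     0.002 -0.001] shift [-0.658 -0.213  0.689]
```

Call:
arm_command(
  series=[0,0,0,-0.35,-0.1,0,0,0,0,0,-0.66,-0.21,0,0,0,0,0,-0.66,-0.21,0,0,0,0,0,-0.66,-0.21,0.4,0,0,0,0,-0.66,-0.21,0.95,0,0,0,0,-0.66,-0.21,0.95,0],
)

```text
t: 17.52
eef_pos: [0.4228, -0.2612, 0.2201]
ee_rot: [-3.138, 0.012, 0.087]
force: [0.3, -0.2, 0.9]
width: 0.0001
gripper_force: 0.0
```

Run:
```python
from h import *
st(); 
for th in(1.65,1.5,1.35,1.2): print(th);share(lidp(th),DN)
```

```text
t17.52 q [-0.16  0.09 -0.41 -0.   -1.08  1.82] p [ 0.4228 -0.2612  0.2201] rpy [-3.138  0.012  0.087] F [ 0.3 -0.2  0.9] w0.0001 g0.0
1.65
turn [-0.002  0.008 -0.   ] shift [0.344 0.005 0.242]
1.5
turn [-0.002  0.008 -0.   ] shift [0.553 0.005 0.199]
1.35
turn [-0.002  0.008 -0.   ] shift [0.766 0.005 0.189]
1.2
turn [-0.002  0.008 -0.   ] shift [0.978 0.005 0.21 ]
```

Call:
arm_command(
  series=[0,0,0,0.1,0,0.24,0,0,0,0,0.34,0,0.24,0,0,0,0,0.45,0,0.22,0,0,0,0,0.55,0,0.2,0,0,0,0,0.66,0,0.19,0,0,0,0,0.77,0,0.19,0,0,0,0,0.88,0,0.2,0,0,0,0,0.98,0,0.21,0],
)

```text
t: 18.52
eef_pos: [0.5226, -0.2533, 0.2027]
ee_rot: [-3.141, 0.003, 0.087]
force: [-2.9, -2.4, 0.6]
width: 0.0003
gripper_force: 0.9
```

Run:
```python
from h import *
st(); 
for th in(1.1,1,.9,.8,.7,.6,.5,.4): share(lidp(th),DN)
a=[cv2.resize(arm.grab_frame("top")[130:250,270:402],None,fx=3,fy=3,interpolation=2),cv2.resize(arm.grab_frame("scene")[140:260,100:240],None,fx=3,fy=3,interpolation=2)]
cv2.imwrite("pics/p4.png",np.hstack(a))
```

```text
t18.52 q [-0.11  0.24 -0.26  0.   -1.07  1.77] p [ 0.5226 -0.2533  0.2027] rpy [-3.141e+00  3.000e-03  8.700e-02] F [-2.9 -2.4  0.6] w0.0003 g0.9
turn [-0.     0.002 -0.   ] shift [ 0.113 -0.004  0.081]
turn [-0.     0.002 -0.   ] shift [ 0.247 -0.005  0.128]
turn [-0.     0.002 -0.   ] shift [ 0.377 -0.005  0.188]
turn [-0.     0.002 -0.   ] shift [ 0.499 -0.005  0.26 ]
turn [-0.     0.002 -0.   ] shift [ 0.614 -0.005  0.345]
turn [-0.     0.002 -0.   ] shift [ 0.719 -0.005  0.44 ]
turn [-0.     0.002 -0.   ] shift [ 0.815 -0.005  0.546]
turn [-0.     0.002 -0.   ] shift [ 0.9   -0.005  0.66 ]
```

View pics/p4.png

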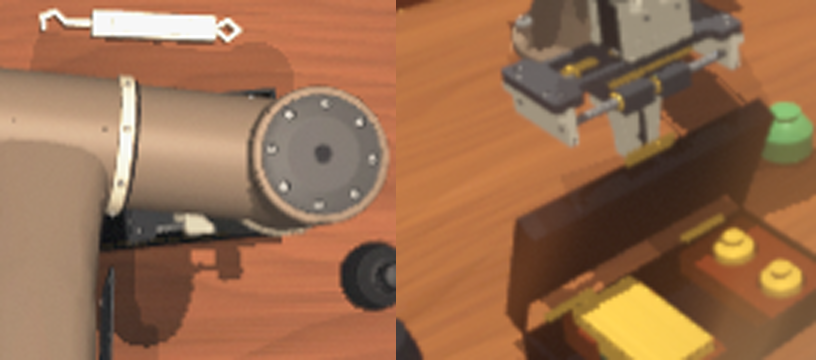

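The lid is being pushed by the fingertips behind its tab (scene panel 640,150), and the pan lies home (645,320). Continue the arc.

Call:
arm_command(
  series=[0,0,0,0.11,0,0.08,0,0,0,0,0.25,0,0.13,0,0,0,0,0.38,0,0.19,0,0,0,0,0.5,0,0.26,0,0,0,0,0.61,0,0.345,0,0,0,0,0.72,0,0.44,0,0,0,0,0.81,0,0.545,0,0,0,0,0.9,0,0.66,0],
)

```text
t: 19.62
eef_pos: [0.6119, -0.2453, 0.1356]
ee_rot: [-3.141, 0.003, 0.087]
force: [-1.2, -0.9, 1.0]
width: 0.0004
gripper_force: 0.5
```

Run:
```python
from h import *
st(); 
for th in(.3,.2,.1,.05,0,-.04): share(lidp(th),DN)
```

```text
t19.62 q [-0.09  0.42 -0.17  0.   -0.99  1.74] p [ 0.6119 -0.2453  0.1356] rpy [-3.141e+00  3.000e-03  8.700e-02] F [-1.2 -0.9  1. ] w0.0004 g0.5
turn [-0.     0.002 -0.   ] shift [ 0.074 -0.003  0.113]
turn [-0.     0.002 -0.   ] shift [ 0.134 -0.003  0.242]
turn [-0.     0.002 -0.   ] shift [ 0.181 -0.003  0.377]
turn [-0.     0.002 -0.   ] shift [ 0.2   -0.003  0.445]
turn [-0.     0.002 -0.   ] shift [ 0.215 -0.003  0.515]
turn [-0.     0.002 -0.   ] shift [ 0.224 -0.003  0.571]
```

Call:
arm_command(
  series=[0,0,0,0.075,0,0.11,0,0,0,0,0.13,0,0.24,0,0,0,0,0.15,0,0.38,0,0,0,0,0.16,0,0.44,0,0,0,0,0.16,0,0.48,0,0,0,0,0.16,0,0.48,0],
)

```text
t: 20.38
eef_pos: [0.6267, -0.244, 0.0882]
ee_rot: [-3.141, 0.004, 0.087]
force: [-0.5, 0.9, 0.1]
width: 0.0002
gripper_force: 0.0
```

Call:
arm_command(
  series=[0,0,0,0,0,0.02,0,0,0,0,0,0,0.04,0,0,0,0,0,0,0.05,0,0,0,0,0,0,0.05,0],
)

```text
t: 20.88
eef_pos: [0.6274, -0.2441, 0.0843]
ee_rot: [3.141, 0.002, 0.088]
force: [-0.8, 0.6, 5.6]
width: 0.0005
gripper_force: 2.8
```

Call:
arm_command(
  series=[0,0,0,0,0,0.02,0,0,0,0,0,0,0.03,0,0,0,0,0,0,0.04,0,0,0,0,0,0,0.04,0],
)

```text
t: 21.38
eef_pos: [0.6274, -0.2441, 0.084]
ee_rot: [3.14, 0.001, 0.089]
force: [-10.1, 7.4, 29.6]
width: 0.0005
gripper_force: 14.8
```

Tip at 62 mm, firm (30 N): the lid is shut. Lift off and look.

Call:
arm_command(
  series=[0,0,0,0,0,-0.2,0,0,0,0,0,0,-0.6,0,0,0,0,0,0,-1,0,0,0,0,0,0,-1,0,0,0,0,0,0,-1,0,0,0,0,0,0,-1,0],
)

```text
t: 22.12
eef_pos: [0.6266, -0.2439, 0.178]
ee_rot: [-3.141, 0.005, 0.087]
force: [0.2, -0.2, 0.2]
width: 0.0005
gripper_force: 0.0
```

Run:
```python
from h import *
st();s=arm.grab_frame("scene");cv2.imwrite("pics/p5.png",cv2.resize(s[110:310,70:330],None,fx=3,fy=3,interpolation=2))
```

```text
t22.12 q [-0.08  0.41 -0.08 -0.   -1.09  1.74] p [ 0.6266 -0.2439  0.178 ] rpy [-3.141  0.005  0.087] F [ 0.2 -0.2  0.2] w0.0005 g0.0
```

View pics/p5.png

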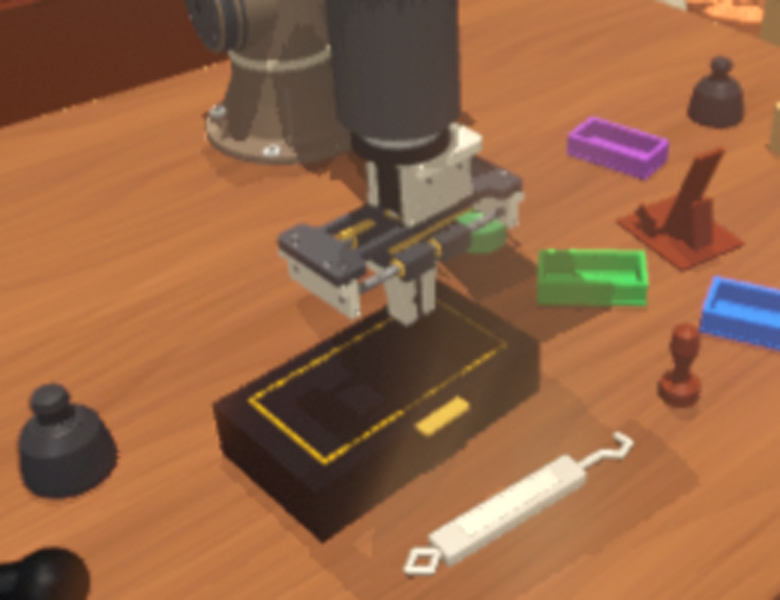

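The lid is shut flush (box front edge at crop (325,500), tab at (443,415)), the robot is clear of it, and the other things in view are in place.

```bash
python3 -c "
from station import arm
print(arm.job_done())"
```

```text
the job is handed in; nothing more can be done
None
```

The brass pan is rim-down in its hollow and was pressed home with about 16 N. The lid is shut and was pressed down with about 30 N, and the job was handed in at about 22 s with the robot clear; the station did not report a verdict.

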